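# Run out a new bridge-shelf plank and hold it for the helper

## Robot

A 6-joint arm with a two-finger parallel gripper is mounted at the origin on the work surface. World frame = base frame: x ahead of the robot, y to its left, z up, the work surface at z = 0. Lengths are in m, angles in rad, forces in N, time in s.
With the tool pointing down it reaches from about 0.35 to 0.775 m from the base axis. Payload 5.5 kg.
Tool frame: the origin (TCP) lies midway between the tips of the shut fingers; the grasp point (between the pads) lies 19 mm behind it (env.hold_point_z is the distance from the TCP to the grasp point, in m); z points along the fingers, y is the line along which they close (so a half turn about z gives the same grasp; the last joint's range is limited). The gripper opens to 85 mm and grips with 20 to 120 N. Pads are 22 mm wide; open, the fingers measure 114 mm over their backs; the gripper's body (76 mm by 85 mm) begins 54 mm behind the grasp point. The pads swing forward as they close: fully open they stand 13 mm farther back than shut.
Start: joints at [0.974, 0.313, 0.046, 1.304, 0, 1.431], TCP at [0.254, 0.516, 0.231] pointing down, gripper open.
Joint ranges: [-2.76, 2.76], [-0.86, 1.69], [-1.03, 1.26], [-2.2, 2.34], [-1.47, 1.5], [-3.14, 3.14]. Speed limits (rad/s): [2.57, 2.57, 3.14, 3.14, 3.14, 3.14].

## Interface

Orientations are given as a unit quaternion [w, x, y, z].
In Python, from workcell import env, read_camera gives the robot as it stands. The module is installed in compiled form; this text tells all that it offers.
- The arm moves only by the tool carry_out, never from a script. Its argument "moves" is a list of rows, each an object of numbers: "tx", "ty", "tz": the shift along the world's x, y, z in cm; "wx", "wy", "wz": the turn, a rotation vector about the world's x, y, z in rad; "claw": the closure, from -1 (fully open) to 1 (shut). A call has 1 to 8 rows; each row shifts and turns the commanded pose from where the row before left it; what a row does not reach is not made up. A row lasts 1/8 s, in which the tool goes at most 62.5 mm and 10.7 degrees, less where a joint would pass 70% of its speed; a pose out of reach is approached as far as the arm can. A call is refused whole if a number of a shift passes 6.25 or a number of a turn 0.188, either way. A call with a gripper value outside its range is refused whole. The fingers move at their own pace and stop on an object; "newtons" is the grip in N (left out, the last holds). Time passes only in rows, so rows that do not move let the fingers close. It gives the time, the measured TCP pose, the force, the opening and the grip force at its end, in the units of the state.
- env.get_state(): the state, without advancing time (a new reading comes with each control period).
- read_camera(name): name is "side" or "top"; returns a dict with "image" (480x640x3 uint8, blue, green, red), "z_map" (480x640 float32, m along the optical axis (not along the pixel's ray), 0 where there is no reading), "fx", "fy", "cx", "cy" (pixels), "camera_from_world" (4x4, takes a point from world to camera coordinates). Camera axes: x right, y down, z forward; pixel columns grow to the right and rows downward; lengths in m; the calibration is good to about 2 mm. A picture is of the moment at which its call begins.
- env.hand_in(): hands the job in; it is judged then, once.
The state is a dict: "clock": time; "joint_pos": joint angles; "qvel": joint speeds; "tau": joint torques, N m; "tcp_pos": TCP position; "orientation": TCP orientation; "wrist_force": force on the tool from outside, world axes, zero at the start; "ft_torque": the same for the moment, N m; "finger_gap": finger opening in m; "grip_force": force on a finger pad.
Only numpy, scipy, OpenCV 4.12 (cv2) and the standard library are available. Lean on these libraries where they do the work, as an engineer would, in place of code of your own. Each camera call takes 0.05 s, during which the arm holds its last target. There are 200 camera calls.

## Task

A bridge shelf is going up over the dye bench: first ring the desk bell, pressing its plunger right down to its stop, to call the helper who will screw on the end leg. Then slide the loose shelf plank out over the end of the drawer cabinet, without letting it tip, until its pencil line stands at the cabinet's edge, lying flat on the cabinet and square to it. Past its balance the plank would fall, so finish with the gripper still holding it there, and leave the bottle, the bowl and the end leg where they are.

Things in the scene. Friction and masses are not known exactly. Their poses are not given: they have to be found in the camera images.
- plunger (a joint): travel of the desk bell's plunger: 0 up at rest, 0.006 m right down on its stop; spring, about 2 N to start and 5 N at the stop; it comes back up when let go
- plunger_top (a point): centre of the top of the bell's plunger button, a black disc 16 mm across, 64 mm above the bench at rest, over a steel desk bell (dome 82 mm across, top 47 mm above the bench) screwed to the bench; the bell stands at the robot's right
- plank: loose pale wooden shelf plank on the cabinet, 420 mm long (y), 120 wide (x), 18 thick, about 0.5 kg; origin: centre of underside. Its +y end already hangs over the cabinet's +y end; it slides out to +y. On its -x edge (robot's side), flush, stands a full-length lip 12 mm thick, 28 high (18 to 46 above the underside), to pinch from above. Balances at its middle: over 210 mm overhang it tips
- plank_line (a point): the dark pencil line drawn straight across the plank (over the top, both edges and the lip), 2.5 mm wide, 130 mm from the plank's inner (-y) end, so 290 mm from its outer end; the point is on the underside, in the middle of the width; axes as the plank's
- lip_grip (a point): point in the middle of the lip's thickness, 40 mm from the plank's inner (-y) end and 36 mm above the underside (10 mm below the lip's top): a good place to pinch, with the fingers closing along the plank's x; axes as the plank's
- cabinet: low wooden cabinet with three small drawers facing the robot, screwed to the bench; 180 mm deep (x), 300 mm long (y), flat top 115 mm above the bench; origin at the centre of its underside
- cabinet_edge (a point): middle of the cabinet top's +y edge (the edge over which the plank is slid out), at top height; x runs along the edge, y points outward, z up
- bottle: blue dye bottle with a cone cap, 75 mm across and 200 mm tall, loose; origin at the centre of its underside; to be left alone
- bowl: steel bowl, 130 mm across and 50 mm high, loose; origin at the centre of its underside; to be left alone
- end_leg: pale wooden end leg for the shelf, an upright board 110 mm wide (x), 18 mm thick (y), 115 mm tall on a foot reaching 69 mm towards +y; loose, waiting for the helper; origin under the centre of the upright board; to be left alone
There are look-alikes about, which are no part of the job. Leave any purple look-alike of the part that bears plunger alone.

How it is judged:
On the way, in this order (a step that is already met when the one before it is completed fails the run):
1. the bell's plunger is pressed right down to its stop (value of joint plunger above 0.005 m), for 0.05 s.
2. the plank is slid out with its pencil line at the cabinet's edge, flat and square, and held by the gripper (y of plank_line in the frame of cabinet_edge between -0.006 and 0.006 m and z of plank_line in the frame of cabinet_edge between -0.004 and 0.005 m and angle between the y axis of plank and the y axis of cabinet, either way round below 0.06 rad and angle between plank's own z axis and vertical below 0.05 rad and contact force between the fingers and plank above 2 N and contact force between cabinet and plank above 0.5 N), for 0.3 s.
At the end, for the whole second after the job is handed in: Pencil line within 6 mm of the cabinet's edge and within -4 to +5 mm of its height; plank square within 0.06 rad, level within 0.05 rad, at rest, bearing on the cabinet (over 0.5 N), fingers on it with over 2 N, end leg not carrying it; bottle, bowl, end leg within 30 mm of their start (all of step 2 and contact force between end_leg and plank below 0.2 N and linear speed of plank below 0.02 m/s and distance of each of bottle, bowl, end_leg from where it was at the start of the episode below 0.03 m); the arm keeps its last pose, push and grip.
It fails at once if the plank tips or is tilted by more than 0.15 rad (angle between plank's own z axis and vertical above 0.15 rad).
It fails at once if the bottle, the bowl or the end leg is disturbed (moved over 30 mm) (distance of any of bottle, bowl, end_leg from where it was at the start of the episode above 0.03 m).
It also fails if it takes over 51 s, if anything falls off the work surface, if the arm or the gripper's body presses on something with over 40 N, if the wrist force passes 120 N, or if a joint passes its speed limit or range.

## Working session

There is one attempt and no reset: what is moved stays moved. The work goes in short steps, Python scripts to look and compute and a tool call to move; the robot and the scene stay as the last step left them, time stands still between calls to the robot, and variables do not carry over. Pictures are saved under pics/ and viewed, at most 10 in all, crops included, and the job is handed in when it is done.

Besides the shell and the picture viewer there is one more tool, called after "Call:" as name(argument=value, ...) on one line, values as JSON. carry_out: Moves the arm, as the interface text tells. Its arguments: {"type":"object","properties":{"moves":{"type":"array","items":{"type":"object","properties":{"tx":{"type":"number"},"ty":{"type":"number"},"tz":{"type":"number"},"wx":{"type":"number"},"wy":{"type":"number"},"wz":{"type":"number"},"claw":{"type":"number"}}}},"newtons":{"type":"number"}},"required":["moves"]}

```bash
mkdir -p pics
cat > h.py <<'E'
import numpy as np, cv2
from workcell import env, read_camera
def pts(c):
    "world point of every pixel from z_map"
    z=c["z_map"]; v,u=np.indices(z.shape)
    P=np.stack([(u-c["cx"])/c["fx"]*z,(v-c["cy"])/c["fy"]*z,z,np.ones_like(z)],-1)
    W=P@np.linalg.inv(c["camera_from_world"]).T
    W[z==0]=np.nan
    return W[...,:3]
def plane(c,u,v,h):
    "cast pixel ray onto z=h"
    M=np.linalg.inv(c["camera_from_world"]); o=M[:3,3]
    d=M[:3,:3]@np.array([(u-c["cx"])/c["fx"],(v-c["cy"])/c["fy"],1.])
    return o+d*(h-o[2])/d[2]
def rays(cs,uvs):
    "least-squares meeting of rays"
    A=np.zeros((3,3));b=np.zeros(3)
    for c,(u,v) in zip(cs,uvs):
        M=np.linalg.inv(c["camera_from_world"]);o=M[:3,3]
        d=M[:3,:3]@np.array([(u-c["cx"])/c["fx"],(v-c["cy"])/c["fy"],1.]);d/=np.linalg.norm(d)
        Q=np.eye(3)-np.outer(d,d);A+=Q;b+=Q@o
    return np.linalg.solve(A,b)
E
python3 - <<'E'
from h import *
import pickle
cs={}
for n in("side","top"):
    c=read_camera(n);cs[n]=c;cv2.imwrite(f"pics/{n}0.png",c["image"])
    M=np.linalg.inv(c["camera_from_world"]);print(n,M[:3,3].round(3),M[:3,2].round(2),c["fx"])
pickle.dump(cs,open("c0.pkl","wb"))
s=env.get_state();print({k:np.round(v,3) for k,v in s.items()},env.hold_point_z)
E
```

```text
side [-0.114 -0.634  0.972] [ 0.52  0.53 -0.67] 440.0209445842914
top [0.219 0.038 1.726] [ 0.21 -0.02 -0.98] 532.530467946471
{'clock': np.float64(0.1), 'joint_pos': array([ 0.974,  0.314,  0.045,  1.304, -0.   ,  1.431]), 'qvel': array([-0.002, -0.001,  0.001, -0.001,  0.002,  0.001]), 'tau': array([ 3.0000e-03, -4.8172e+01,  2.9924e+01,  1.3000e-02, -0.0000e+00,
        0.0000e+00]), 'tcp_pos': array([0.253, 0.516, 0.231]), 'orientation': array([-0.   ,  0.226,  0.974, -0.001]), 'wrist_force': array([ 0.328,  0.435, -0.158]), 'ft_torque': array([-0.042,  0.027, -0.021]), 'grip_force': np.float64(0.0), 'finger_gap': np.float64(0.086)} 0.0187
```

View pics/top0.png

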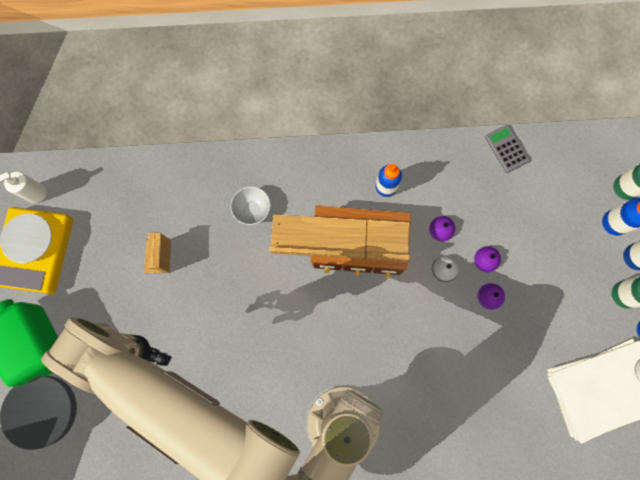

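View pics/side0.png

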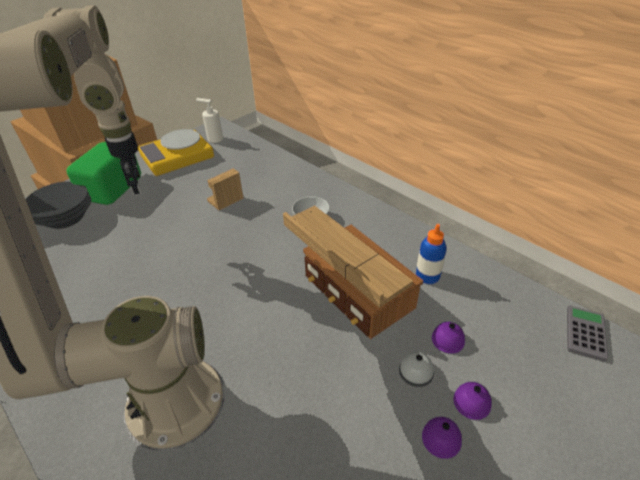

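The top view shows the grey bell at (445,268). Its look-alikes are the purple bells at (442,228), (488,259) and (491,296). In the side view the grey bell is at (417,368), and the purples at (449,337), (473,400) and (442,437). I choose the steel one. The plank runs (272,235)–(410,238) with its pencil line at about (366,238).

Run:
```python
from h import *
import pickle
cs=pickle.load(open("c0.pkl","rb"));t,s=cs["top"],cs["side"]
a=cv2.resize(t["image"][195:290,260:460],None,fx=4,fy=4,interpolation=cv2.INTER_CUBIC)[:,:800]
b=cv2.resize(s["image"][200:400,280:480],None,fx=1,fy=1)
cv2.imwrite("pics/cropt.png",a)
cv2.imwrite("pics/crops.png",cv2.resize(s["image"][205:390,280:440],None,fx=3.2,fy=3.2,interpolation=cv2.INTER_CUBIC))
def blob(c,x0,x1,y0,y1):
    g=c["image"][y0:y1,x0:x1].max(2); m=(g<60).astype(np.uint8)
    n,l,st,ce=cv2.connectedComponentsWithStats(m)
    return [(st[i,4],(ce[i]+[x0,y0]).round(1)) for i in range(1,n) if st[i,4]>4]
print(blob(t,430,462,255,282),blob(s,400,434,350,384))
for n,c in cs.items():
    W=pts(c);print(n)
    for h0,h1,nm in((.126,.143,"plank top"),(.15,.168,"lip top"),(.108,.120,"cab top")):
        m=(W[...,2]>h0)&(W[...,2]<h1)&(W[...,0]>.3)&(W[...,1]<.3)&(W[...,1]>-.3)&(W[...,0]<.75)
        P=W[m]; 
        if len(P)>20: print(nm,len(P),P.min(0).round(3),P.max(0).round(3),np.median(P,0).round(4),cv2.minAreaRect((P[:,:2]*1000).astype(np.float32)))
```

```text
[(np.int32(10), array([448.5, 265.8]))] [(np.int32(25), array([418.6, 357.1])), (np.int32(25), array([405. , 378.8])), (np.int32(12), array([428.8, 381.2]))]
side
plank top 3896 [ 0.473 -0.24   0.126] [0.749 0.194 0.143] [ 0.5655 -0.069   0.1319] ((633.3892822265625, -32.30596923828125), (425.2000732421875, 276.1988830566406), 83.319091796875)
lip top 805 [ 0.473 -0.227  0.15 ] [0.75  0.192 0.168] [ 0.5024 -0.0783  0.159 ] ((606.0372314453125, -14.934417724609375), (276.9698486328125, 417.1034240722656), 1.4744000434875488)
cab top 1829 [ 0.449 -0.25   0.108] [0.75  0.189 0.12 ] [ 0.506  -0.1286  0.1137] ((624.3009643554688, -38.10540771484375), (424.0617980957031, 300.36883544921875), 82.35124206542969)
top
plank top 4533 [ 0.459 -0.235  0.126] [0.75  0.192 0.143] [ 0.5652 -0.0292  0.1327] ((632.061767578125, -32.13848876953125), (419.587646484375, 289.60321044921875), 81.60538482666016)
lip top 656 [ 0.473 -0.221  0.15 ] [0.749 0.193 0.168] [ 0.5053 -0.0306  0.1601] ((612.3846435546875, -14.910675048828125), (414.37945556640625, 276.3283386230469), 89.63033294677734)
cab top 1640 [ 0.448 -0.248  0.108] [0.749 0.188 0.12 ] [ 0.6127 -0.0942  0.1145] ((620.103515625, -37.047515869140625), (417.3872985839844, 289.56591796875), 81.67189025878906)
```

View pics/cropt.png

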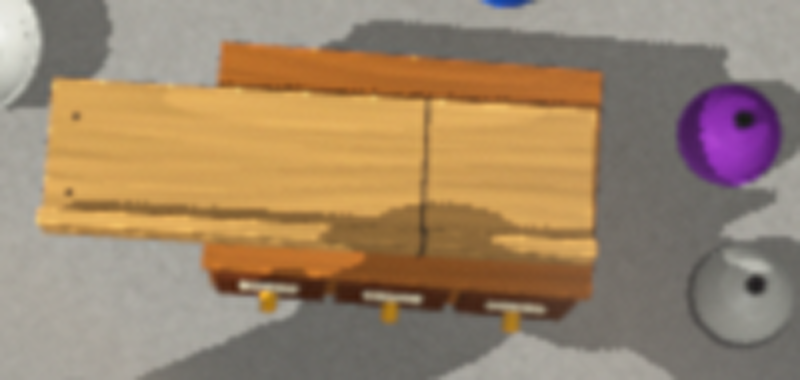

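View pics/crops.png

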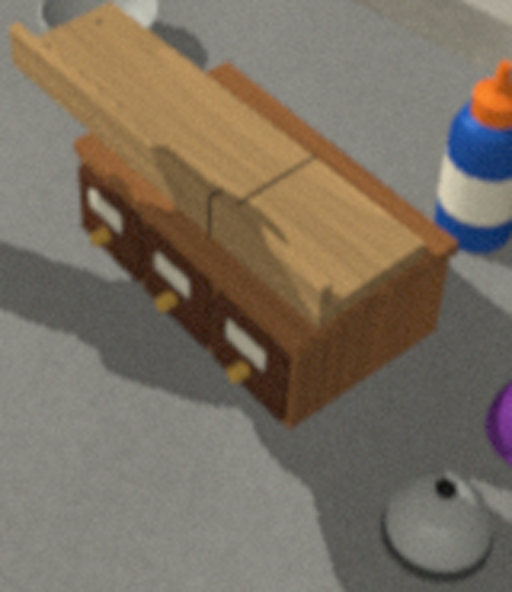

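The crops show the steel bell with its black button at crop (755,285), distinct from the purple one. The pencil line runs from crop (428,97) to (420,255). The cabinet's far corners are at (221,43) and (602,72), and the near corners at (205,245) and (590,298).

Run:
```python
from h import *
import pickle
cs=pickle.load(open("c0.pkl","rb"));t,s=cs["top"],cs["side"]
T=lambda u,v:(260-.375+u/4,195-.375+v/4)
S=lambda u,v:(280-.35+u/3.2,205-.35+v/3.2)
print("plunger",rays([t,s],[(448.5,265.8),(418.6,357.1)]).round(4),"plane",plane(t,448.5,265.8,.064).round(4),plane(s,418.6,357.1,.064).round(4))
two=dict(cab_far_left=((221,43),(226,64)),cab_far_right=((602,72),(456,242)),cab_near_right=((590,298),(292,342)),cab_near_left=((204,266),(78,143)),
 line_far=((428,98),(314,157)),line_liptop=((421,246),(214,192)),plank_far_left=((53,80),(110,4)),plank_far_right=((599,107),(424,243)),lip_left=((38,228),(12,28)),lip_right=((596,258),(320,300)))
for k,(a,b) in two.items():
    h=.115 if k[0]=='c' else .133 if 'far' in k else .161
    print(k,rays([t,s],[T(*a),S(*b)]).round(4),"top",plane(t,*T(*a),h).round(4),"side",plane(s,*S(*b),h).round(4))
for n,c in cs.items():
    W=pts(c);x,y,z=W[...,0],W[...,1],W[...,2]
    m=(z>.153)&(z<.168)&(x>.45)&(x<.53)&(y>-.24)&(y<.2);P=W[m].astype(np.float32)
    k=np.polyfit(P[:,1],P[:,0],1);print(n,"lip x(y)",k.round(4),"z med",np.median(P[:,2]).round(4),"y",np.percentile(P[:,1],[0.5,99.5]).round(4))
    m=(z>.128)&(z<.138)&(x>.5)&(x<.64)&(y>-.24)&(y<.2);P=W[m].astype(np.float32);k=cv2.minAreaRect(P[:,:2]*1000);print("plank",k,np.median(P[:,2]),P[:,1].max())
    m=(z>.109)&(z<.119)&(x>.585)&(x<.67)&(y>-.26)&(y<.12);P=W[m];P=P[P[:,0]>.59];
    ys=np.arange(-.2,.06,.01);e=[P[abs(P[:,1]-q)<.006][:,0].max() for q in ys];print("cab far edge",np.polyfit(ys,e,1).round(4),"ymax",P[:,1].max(),P[:,1].min())
```

```text
plunger [ 0.4589 -0.363   0.0601] plane [ 0.4577 -0.3615  0.064 ] [ 0.4571 -0.3646  0.064 ]
cab_far_left [0.6686 0.0477 0.1106] top [0.6665 0.0483 0.115 ] side [0.6657 0.0437 0.115 ]
cab_far_right [ 0.6254 -0.248   0.1143] top [ 0.625  -0.2476  0.115 ] side [ 0.6251 -0.2485  0.115 ]
cab_near_right [ 0.4473 -0.221   0.1205] top [ 0.4479 -0.2217  0.115 ] side [ 0.4511 -0.2184  0.115 ]
cab_near_left [0.4933 0.07   0.1113] top [0.4906 0.0713 0.115 ] side [0.4928 0.0659 0.115 ]
line_far [ 0.6087 -0.109   0.1319] top [ 0.608  -0.1085  0.133 ] side [ 0.6081 -0.1099  0.133 ]
line_liptop [ 0.4909 -0.0943  0.1632] top [ 0.4881 -0.092   0.161 ] side [ 0.4961 -0.0948  0.161 ]
plank_far_left [0.6422 0.1788 0.1287] top [0.6398 0.1792 0.133 ] side [0.6398 0.174  0.133 ]
plank_far_right [ 0.5922 -0.2389  0.1326] top [ 0.5929 -0.2395  0.133 ] side [ 0.5909 -0.2385  0.133 ]
lip_left [0.523  0.1902 0.1601] top [0.5191 0.1924 0.161 ] side [0.5263 0.1873 0.161 ]
lip_right [ 0.4735 -0.224   0.1497] top [ 0.4711 -0.2216  0.161 ] side [ 0.4661 -0.23    0.161 ]
side lip x(y) [0.1213 0.5054] z med 0.1592 y [-0.2251  0.1889]
plank ((558.43017578125, -23.17364501953125), (424.2156677246094, 123.57290649414062), 83.17304229736328) 0.1318777 0.19410944
cab far edge [0.145  0.6634] ymax 0.048863650446748674 -0.24962554199712073
top lip x(y) [0.1205 0.505 ] z med 0.1602 y [-0.2205  0.1897]
plank ((558.4141235351562, -21.44610595703125), (420.5213317871094, 120.1278076171875), 83.82077026367188) 0.1326581 0.19217242
cab far edge [0.1437 0.6612] ymax 0.05283576104276959 -0.24754169297949885
```

Call:
carry_out(moves=[{"tx":1.8,"ty":-5.5,"wz":-0.077,"claw":1},{"tx":1.8,"ty":-5.5,"wz":-0.077,"claw":1},{"tx":1.8,"ty":-5.5,"wz":-0.077,"claw":1},{"tx":1.8,"ty":-5.5,"wz":-0.077,"claw":1},{"tx":1.8,"ty":-5.5,"wz":-0.077,"claw":1},{"tx":1.8,"ty":-5.5,"wz":-0.077,"claw":1},{"tx":1.8,"ty":-5.5,"wz":-0.077,"claw":1},{"tx":1.8,"ty":-5.5,"wz":-0.077,"claw":1}], newtons=60)

```text
invalid input at $.moves[0]: expected keys tx, ty, tz, wx, wy, wz, claw
```

Call:
carry_out(moves=[{"tx":0.75,"ty":-5.5,"wz":-0.077,"claw":1},{"tx":0.75,"ty":-5.5,"wz":-0.077,"claw":1},{"tx":0.75,"ty":-5.5,"wz":-0.077,"claw":1},{"tx":0.75,"ty":-5.5,"wz":-0.077,"claw":1},{"tx":0.75,"ty":-5.5,"wz":-0.077,"claw":1},{"tx":0.75,"ty":-5.5,"wz":-0.077,"claw":1},{"tx":0.75,"ty":-5.4,"wz":-0.077,"claw":1},{"claw":1}])

```text
invalid input at $.moves[0]: expected keys tx, ty, tz, wx, wy, wz, claw
```

Call:
carry_out(moves=[{"tx":1.8,"ty":-5.5,"tz":0,"wx":0,"wy":0,"wz":-0.077,"claw":1},{"tx":1.8,"ty":-5.5,"tz":0,"wx":0,"wy":0,"wz":-0.077,"claw":1},{"tx":1.8,"ty":-5.5,"tz":0,"wx":0,"wy":0,"wz":-0.077,"claw":1},{"tx":1.8,"ty":-5.5,"tz":0,"wx":0,"wy":0,"wz":-0.077,"claw":1},{"tx":1.8,"ty":-5.5,"tz":0,"wx":0,"wy":0,"wz":-0.077,"claw":1},{"tx":1.8,"ty":-5.5,"tz":0,"wx":0,"wy":0,"wz":-0.077,"claw":1},{"tx":1.8,"ty":-5.5,"tz":0,"wx":0,"wy":0,"wz":-0.077,"claw":1},{"tx":1.8,"ty":-5.5,"tz":0,"wx":0,"wy":0,"wz":-0.077,"claw":1}], newtons=60)

```text
clock: 1.1
tcp_pos: [0.3977, 0.0743, 0.2313]
orientation: [0.0, 0.512, 0.859, 0.0]
wrist_force: [0.7, -0.1, 0.1]
finger_gap: -0.0002
grip_force: 0.0
```

Call:
carry_out(moves=[{"tx":0.75,"ty":-5.5,"tz":0,"wx":0,"wy":0,"wz":-0.077,"claw":1},{"tx":0.75,"ty":-5.5,"tz":0,"wx":0,"wy":0,"wz":-0.077,"claw":1},{"tx":0.75,"ty":-5.5,"tz":0,"wx":0,"wy":0,"wz":-0.077,"claw":1},{"tx":0.75,"ty":-5.5,"tz":0,"wx":0,"wy":0,"wz":-0.077,"claw":1},{"tx":0.75,"ty":-5.5,"tz":0,"wx":0,"wy":0,"wz":-0.077,"claw":1},{"tx":0.75,"ty":-5.5,"tz":0,"wx":0,"wy":0,"wz":-0.077,"claw":1},{"tx":0.75,"ty":-5.4,"tz":0,"wx":0,"wy":0,"wz":-0.077,"claw":1},{"tx":0.5,"ty":-5.0,"tz":0,"wx":0,"wy":0,"wz":-0.077,"claw":1}])

```text
clock: 2.1
tcp_pos: [0.455, -0.3598, 0.2307]
orientation: [-0.0, 0.749, 0.663, 0.0]
wrist_force: [0.1, 0.2, 0.0]
finger_gap: 0.0
grip_force: 0.0
```

Call:
carry_out(moves=[{"tx":0,"ty":0,"tz":0,"wx":0,"wy":0,"wz":0,"claw":1},{"tx":0,"ty":0,"tz":0,"wx":0,"wy":0,"wz":0,"claw":1}])

```text
clock: 2.35
tcp_pos: [0.4546, -0.3574, 0.2306]
orientation: [-0.001, 0.748, 0.664, 0.0]
wrist_force: [-0.3, -0.2, -0.0]
finger_gap: 0.0003
grip_force: 0.0
```

Call:
carry_out(moves=[{"tx":0.3,"ty":-0.5,"tz":-5,"wx":0,"wy":0,"wz":0,"claw":1},{"tx":0,"ty":0,"tz":-5,"wx":0,"wy":0,"wz":0,"claw":1},{"tx":0,"ty":0,"tz":-5,"wx":0,"wy":0,"wz":0,"claw":1},{"tx":0,"ty":0,"tz":0,"wx":0,"wy":0,"wz":0,"claw":1}])

```text
clock: 2.85
tcp_pos: [0.4557, -0.3586, 0.078]
orientation: [-0.004, 0.747, 0.665, -0.0]
wrist_force: [-0.3, 0.5, -0.4]
finger_gap: 0.0003
grip_force: 0.0
```

Call:
carry_out(moves=[{"tx":0,"ty":0,"tz":-1,"wx":0,"wy":0,"wz":0,"claw":1},{"tx":0,"ty":0,"tz":-0.6,"wx":0,"wy":0,"wz":0,"claw":1},{"tx":0,"ty":0,"tz":-0.4,"wx":0,"wy":0,"wz":0,"claw":1},{"tx":0,"ty":0,"tz":0,"wx":0,"wy":0,"wz":0,"claw":1}])

```text
clock: 3.35
tcp_pos: [0.4589, -0.3636, 0.0623]
orientation: [0.001, 0.748, 0.664, 0.0]
wrist_force: [0.9, 1.3, 3.3]
finger_gap: -0.0003
grip_force: 1.2
```

Run:
```python
from h import *
for n in("side",):
    c=read_camera(n);cv2.imwrite("pics/press.png",cv2.resize(c["image"][290:410,340:500],None,fx=4,fy=4))
```

```text
(no output)
```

View pics/press.png

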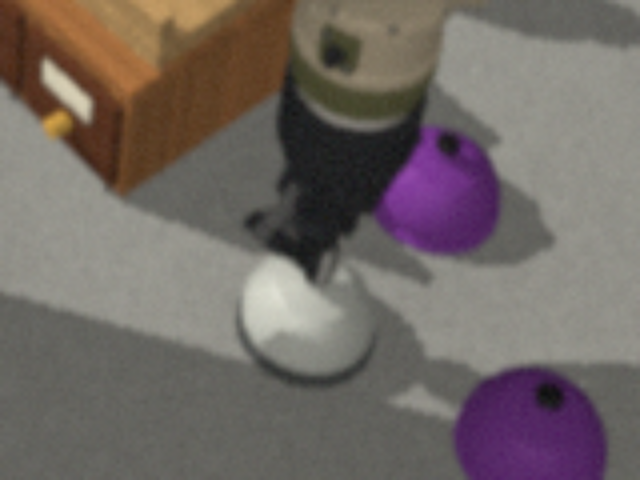

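The closed fingertips stand on the dome's top at crop (315,270), where the button is, and the force is 3.3 N. I press on down to the stop.

Call:
carry_out(moves=[{"tx":0,"ty":0,"tz":-0.4,"wx":0,"wy":0,"wz":0,"claw":1},{"tx":0,"ty":0,"tz":-0.3,"wx":0,"wy":0,"wz":0,"claw":1},{"tx":0,"ty":0,"tz":0,"wx":0,"wy":0,"wz":0,"claw":1},{"tx":0,"ty":0,"tz":0,"wx":0,"wy":0,"wz":0,"claw":1}])

```text
clock: 3.9
tcp_pos: [0.4591, -0.3637, 0.0577]
orientation: [0.002, 0.748, 0.664, 0.0]
wrist_force: [-3.6, 4.9, 21.3]
finger_gap: 0.0002
grip_force: 11.0
```

Call:
carry_out(moves=[{"tx":0,"ty":0,"tz":5.8,"wx":0,"wy":0,"wz":0,"claw":1},{"tx":0,"ty":0,"tz":5.8,"wx":0,"wy":0,"wz":0,"claw":0},{"tx":0,"ty":0,"tz":5.8,"wx":0,"wy":0,"wz":0,"claw":0},{"tx":0.6,"ty":4.5,"tz":0,"wx":0,"wy":0,"wz":0,"claw":0},{"tx":0.6,"ty":4.5,"tz":0,"wx":0,"wy":0,"wz":0,"claw":0},{"tx":0.6,"ty":4.5,"tz":0,"wx":0,"wy":0,"wz":0,"claw":0},{"tx":0.6,"ty":4.4,"tz":0,"wx":0,"wy":0,"wz":0,"claw":0},{"tx":0,"ty":0,"tz":0,"wx":0,"wy":0,"wz":0,"claw":0}])

```text
clock: 4.9
tcp_pos: [0.4817, -0.1812, 0.228]
orientation: [-0.001, 0.746, 0.666, -0.0]
wrist_force: [-0.6, -0.9, 0.3]
finger_gap: 0.0426
grip_force: 0.0
```

Call:
carry_out(moves=[{"tx":0,"ty":0,"tz":0,"wx":0,"wy":0,"wz":0,"claw":0},{"tx":0,"ty":0,"tz":0,"wx":0,"wy":0,"wz":0,"claw":0},{"tx":0,"ty":0,"tz":0,"wx":0,"wy":0,"wz":0,"claw":0}])

```text
clock: 5.28
tcp_pos: [0.482, -0.1849, 0.2281]
orientation: [-0.0, 0.748, 0.664, -0.0]
wrist_force: [0.2, 0.8, -0.5]
finger_gap: 0.0425
grip_force: 0.0
```

Run:
```python
from h import *
import pickle
t=pickle.load(open("c0.pkl","rb"))["top"]
W=pts(t);x,y,z=W[...,0],W[...,1],W[...,2]
m=np.zeros(x.shape,bool);m[225:280,135:185]=1
P=W[m&(z>.015)];Q=P[P[:,2]>.1]
print("leg foot",P.min(0).round(3),P.max(0).round(3),"top",Q.min(0).round(3),Q.max(0).round(3))
print(cv2.minAreaRect((Q[:,:2]*1000).astype(np.float32)))
```

```text
leg foot [0.499 0.53  0.015] [0.61  0.613 0.126] top [0.5  0.53 0.1 ] [0.61  0.573 0.126]
((555.4611206054688, 552.1630859375), (42.0076789855957, 110.07247924804688), 87.77101135253906)
```

Call:
carry_out(moves=[{"tx":0.15,"ty":0,"tz":-4,"wx":0,"wy":0,"wz":0,"claw":0},{"tx":0,"ty":0,"tz":-3,"wx":0,"wy":0,"wz":0,"claw":0},{"tx":0,"ty":0,"tz":-2,"wx":0,"wy":0,"wz":0,"claw":0},{"tx":0,"ty":0,"tz":0,"wx":0,"wy":0,"wz":0,"claw":0},{"tx":0,"ty":0,"tz":0,"wx":0,"wy":0,"wz":0,"claw":0}])

```text
clock: 5.9
tcp_pos: [0.4841, -0.1846, 0.1391]
orientation: [0.0, 0.748, 0.664, 0.0]
wrist_force: [1.2, -0.6, 0.2]
finger_gap: 0.0426
grip_force: 0.0
```

Call:
carry_out(moves=[{"tx":0,"ty":0,"tz":0,"wx":0,"wy":0,"wz":0,"claw":0.5},{"tx":0,"ty":0,"tz":0,"wx":0,"wy":0,"wz":0,"claw":1},{"tx":0,"ty":0,"tz":0,"wx":0,"wy":0,"wz":0,"claw":1},{"tx":0,"ty":0,"tz":0,"wx":0,"wy":0,"wz":0,"claw":1},{"tx":0,"ty":0,"tz":0,"wx":0,"wy":0,"wz":0,"claw":1},{"tx":0,"ty":0,"tz":0,"wx":0,"wy":0,"wz":0,"claw":1}], newtons=80)

```text
clock: 6.65
tcp_pos: [0.4844, -0.1844, 0.1396]
orientation: [0.001, 0.748, 0.664, 0.0]
wrist_force: [-0.1, -0.2, 5.5]
finger_gap: 0.0107
grip_force: 80.1
```

Run:
```python
from h import *
c=read_camera("side");cv2.imwrite("pics/grip.png",cv2.resize(c["image"][200:350,270:430],None,fx=4,fy=4))
```

```text
(no output)
```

View pics/grip.png

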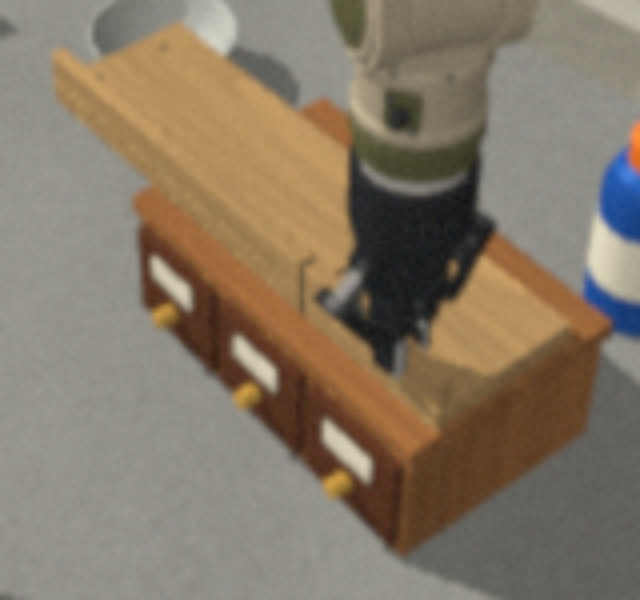

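The fingers hold the lip at crop (395,350), about 90 mm to the inner side of the line at crop (303,285). Now I slide it, squaring it by about 0.02 rad on the way.

Call:
carry_out(moves=[{"tx":0.1,"ty":0.7,"tz":0,"wx":0,"wy":0,"wz":-0.003,"claw":1},{"tx":0.14,"ty":1.0,"tz":0,"wx":0,"wy":0,"wz":-0.003,"claw":1},{"tx":0.14,"ty":1.0,"tz":0,"wx":0,"wy":0,"wz":-0.003,"claw":1},{"tx":0.14,"ty":1.0,"tz":0,"wx":0,"wy":0,"wz":-0.003,"claw":1},{"tx":0.14,"ty":1.0,"tz":0,"wx":0,"wy":0,"wz":-0.003,"claw":1},{"tx":0.14,"ty":1.0,"tz":0,"wx":0,"wy":0,"wz":-0.003,"claw":1},{"tx":0.14,"ty":1.0,"tz":0,"wx":0,"wy":0,"wz":-0.003,"claw":1},{"tx":0.0,"ty":0,"tz":0,"wx":0,"wy":0,"wz":0,"claw":1}])

```text
clock: 7.7
tcp_pos: [0.494, -0.1173, 0.1396]
orientation: [0.002, 0.754, 0.656, 0.0]
wrist_force: [-0.3, -0.4, 6.6]
finger_gap: 0.0104
grip_force: 80.2
```

Call:
carry_out(moves=[{"tx":0.14,"ty":1.0,"tz":-0.03,"wx":0,"wy":0,"wz":0,"claw":1},{"tx":0.14,"ty":1.0,"tz":-0.03,"wx":0,"wy":0,"wz":0,"claw":1},{"tx":0.14,"ty":1.0,"tz":-0.03,"wx":0,"wy":0,"wz":0,"claw":1},{"tx":0.14,"ty":1.0,"tz":-0.03,"wx":0,"wy":0,"wz":0,"claw":1},{"tx":0.14,"ty":1.0,"tz":0,"wx":0,"wy":0,"wz":0,"claw":1},{"tx":0.14,"ty":1.0,"tz":0,"wx":0,"wy":0,"wz":0,"claw":1},{"tx":0.14,"ty":1.0,"tz":0,"wx":0,"wy":0,"wz":0,"claw":1},{"tx":0.0,"ty":0,"tz":0,"wx":0,"wy":0,"wz":0,"claw":1}], newtons=100)

```text
clock: 8.7
tcp_pos: [0.5048, -0.0485, 0.1396]
orientation: [0.003, 0.755, 0.656, 0.0]
wrist_force: [-1.0, -5.3, 12.2]
finger_gap: 0.0098
grip_force: 99.0
```

Run:
```python
from h import *
import pickle
cs={n:read_camera(n) for n in("side","top")};pickle.dump(cs,open("c1.pkl","wb"))
t=cs["top"]["image"][185:285,200:400];cv2.imwrite("pics/slid.png",cv2.resize(t,None,fx=4,fy=4,interpolation=cv2.INTER_CUBIC))
for n,c in cs.items():
    W=pts(c);x,y,z=W[...,0],W[...,1],W[...,2]
    m=(z>.12)&(z<.145)&(x>.53)&(x<.68)&(y>.075)&(y<.45);P=W[m]
    A=np.c_[P[:,0],P[:,1],np.ones(len(P))];k=np.linalg.lstsq(A,P[:,2],rcond=None)[0]
    print(n,"tilt",k.round(4),"ymax",np.percentile(P[:,1],99.5).round(4))
    ys=np.arange(.09,.28,.01);e=[P[abs(P[:,1]-q)<.006][:,0].max() for q in ys];print("far edge slope",np.polyfit(ys,e,1).round(4))
s=env.get_state();print(s["tcp_pos"].round(4),s["orientation"].round(3),s["wrist_force"].round(1),s["ft_torque"].round(2))
```

```text
side tilt [-7.200e-03 -1.000e-04  1.363e-01] ymax 0.3214
far edge slope [0.3636 0.5756]
top tilt [-0.0053  0.001   0.1356] ymax 0.3214
far edge slope [0.142  0.6244]
[ 0.5048 -0.0485  0.1396] [0.003 0.755 0.656 0.001] [-0.6 -4.2 11.7] [-0.77  0.3  -0.01]
```

View pics/slid.png

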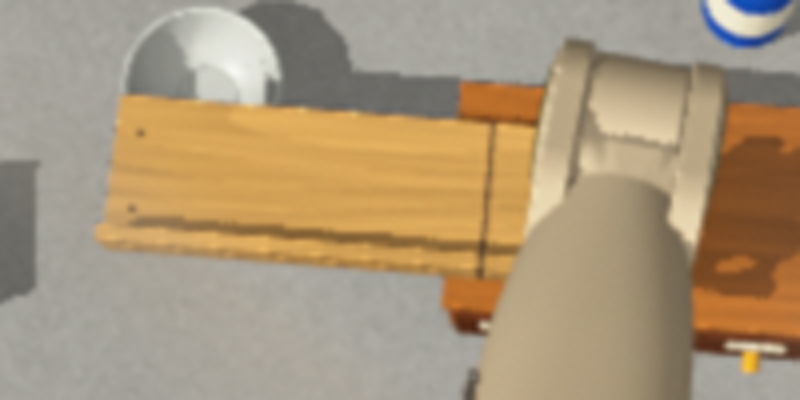

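The plank is flat and square. The line runs from crop (493,124) to (482,276), and the cabinet's edge corners are at (460,83) and (443,282). I measure the remaining distance from the line and edge pixels.

```bash
cat > m.py <<'E'
from h import *
ax=np.array([.1425,.9898]); E0=np.array([.5787,.058])
def measure(c):
    "distance line->edge along cabinet y, from pixels of the top view"
    im=c["image"].astype(float).sum(2); M=c["camera_from_world"]
    def px(x,y,z):
        p=M@[x,y,z,1]; return np.array([c["fx"]*p[0]/p[2]+c["cx"],c["fy"]*p[1]/p[2]+c["cy"]],np.float32)
    def profile(x,s,z):   # grey and blue along c-axis at lateral offset x
        d=[E0+np.array([ax[1],-ax[0]])*x+ax*q for q in s]
        uv=np.array([px(*p,z) for p in d])
        return cv2.remap(c["image"],uv[:,0][None],uv[:,1][None],cv2.INTER_LINEAR)[0].astype(float)
    s=np.arange(-.05,.03,.0005)
    L=[];
    for x in np.arange(-.02,.045,.004):
        g=profile(x,s,.133).sum(1); w=np.clip(np.median(g)-60-g,0,None); k=np.argmax(w)
        sel=abs(s-s[k])<.004
        if w[k]>20: L.append((w*s)[sel].sum()/w[sel].sum())
    D=[]
    for x in (.070,.074,.078,.082):
        p=profile(x,s,.115); r=p[:,2]-p[:,0]; r=cv2.GaussianBlur(r[:,None],(1,9),0)[:,0]; D.append(s[np.argmin(np.diff(r))])
    print("line",np.round(L,4),"edge",np.round(D,4),"left to go mm",1000*(np.median(D)-np.median(L)))
E
python3 - <<'E'
from m import *
import pickle
measure(pickle.load(open("c1.pkl","rb"))["top"])
# corner check by hand pixels
c=pickle.load(open("c1.pkl","rb"))["top"];T=lambda u,v:(200-.375+u/4,185-.375+v/4)
l=plane(c,*T(493,124),.133)[:2];e=plane(c,*T(460,83),.115)[:2];print((e-l)@ax)
E
```

```text
line [-0.0258 -0.0255 -0.0251 -0.025  -0.0252 -0.0251 -0.0255 -0.0257 -0.0257
 -0.0258 -0.0255 -0.0252 -0.025  -0.0251 -0.0251 -0.025  -0.0254] edge [0.0025 0.0025 0.003  0.0035] left to go mm 28.000000000000025
0.029052949178362358
```

Call:
carry_out(moves=[{"tx":0.1,"ty":0.7,"tz":0,"wx":0,"wy":0,"wz":0,"claw":1},{"tx":0.1,"ty":0.7,"tz":0,"wx":0,"wy":0,"wz":0,"claw":1},{"tx":0.1,"ty":0.7,"tz":0,"wx":0,"wy":0,"wz":0,"claw":1},{"tx":0.05,"ty":0.4,"tz":0,"wx":0,"wy":0,"wz":0,"claw":1},{"tx":0,"ty":0,"tz":0,"wx":0,"wy":0,"wz":0,"claw":1},{"tx":0,"ty":0,"tz":0,"wx":0,"wy":0,"wz":0,"claw":1},{"tx":0,"ty":0,"tz":0,"wx":0,"wy":0,"wz":0,"claw":1}])

```text
clock: 9.68
tcp_pos: [0.5082, -0.0242, 0.1396]
orientation: [0.003, 0.755, 0.656, 0.0]
wrist_force: [-1.5, -7.6, 12.1]
finger_gap: 0.0101
grip_force: 99.0
```

Run:
```python
from m import *
import pickle
cs={n:read_camera(n) for n in("side","top")};pickle.dump(cs,open("c2.pkl","wb"))
measure(cs["top"])
a=cv2.resize(cs["side"]["image"][190:290,270:370],None,fx=4,fy=4,interpolation=cv2.INTER_CUBIC)
b=cv2.resize(cs["top"]["image"][185:285,270:370],None,fx=4,fy=4,interpolation=cv2.INTER_CUBIC)
cv2.imwrite("pics/both.png",np.hstack([a,b]))
for n,c in cs.items():
    W=pts(c);x,y,z=W[...,0],W[...,1],W[...,2]
    P=W[(z>.12)&(z<.145)&(x>.54)&(x<.68)&(y>.08)&(y<.45)]
    print(n,"tilt",np.linalg.lstsq(np.c_[P[:,:2],np.ones(len(P))],P[:,2],rcond=None)[0].round(4))
```

```text
line [-0.0012 -0.001  -0.0006 -0.0003 -0.0007 -0.0009 -0.0013 -0.0012 -0.0012
 -0.0012 -0.0009 -0.0005 -0.0005 -0.0007 -0.0008 -0.0012 -0.0011] edge [0.0025 0.003  0.003  0.0035] left to go mm 3.9067599067599104
side tilt [-0.0035  0.0006  0.1339]
top tilt [-0.0051  0.0014  0.1353]
```

View pics/both.png

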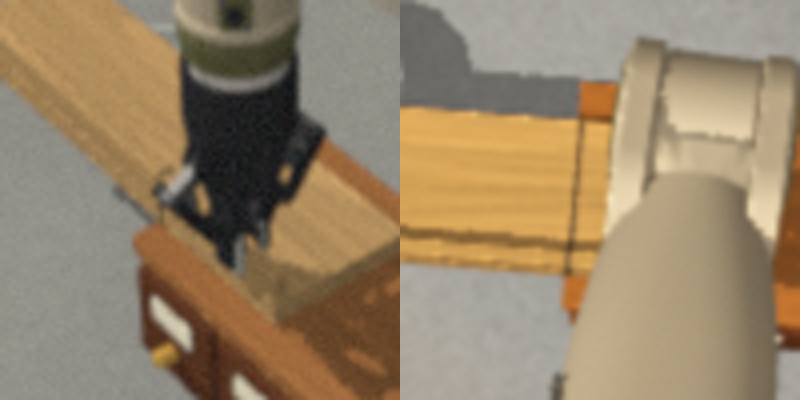

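Here the line, at right crop (580,120)–(569,273), almost meets the cabinet edge, at (580,83). Estimates put 2–4 mm left to go, so I go 3 mm more.

Call:
carry_out(moves=[{"tx":0.04,"ty":0.3,"tz":0,"wx":0,"wy":0,"wz":0,"claw":1},{"tx":0,"ty":0,"tz":0,"wx":0,"wy":0,"wz":0,"claw":1},{"tx":0,"ty":0,"tz":0,"wx":0,"wy":0,"wz":0,"claw":1},{"tx":0,"ty":0,"tz":0,"wx":0,"wy":0,"wz":0,"claw":1},{"tx":0,"ty":0,"tz":0,"wx":0,"wy":0,"wz":0,"claw":1}])

```text
clock: 10.4
tcp_pos: [0.5086, -0.0215, 0.1396]
orientation: [0.004, 0.755, 0.656, -0.0]
wrist_force: [-1.3, -8.4, 11.5]
finger_gap: 0.0095
grip_force: 99.0
```

Run:
```python
from m import *
cs={n:read_camera(n) for n in("side","top")}
measure(cs["top"])
a=cv2.resize(cs["side"]["image"][220:270,285:335],None,fx=8,fy=8,interpolation=cv2.INTER_CUBIC)
b=cv2.resize(cs["top"]["image"][195:270,295:345],None,fx=8,fy=8,interpolation=cv2.INTER_CUBIC)
o=np.zeros((600,800,3),np.uint8);o[:400,:400]=a;o[:,400:]=b
cv2.imwrite("pics/fin.png",o)
s=env.get_state();print(s["tcp_pos"].round(4),s["wrist_force"].round(1),abs(s["qvel"]).max().round(4),s["grip_force"])
```

```text
line [0.0018 0.0021 0.0019 0.0019 0.0017 0.0012 0.0014 0.0015 0.0016 0.0018
 0.0021 0.0019 0.002  0.0021 0.0016 0.0016 0.0015] edge [0.0025 0.003  0.003  0.0035] left to go mm 1.2363636363636377
[ 0.5086 -0.0215  0.1397] [-1.3 -8.  11.8] 0.0019 99.01579856872559
```

View pics/fin.png

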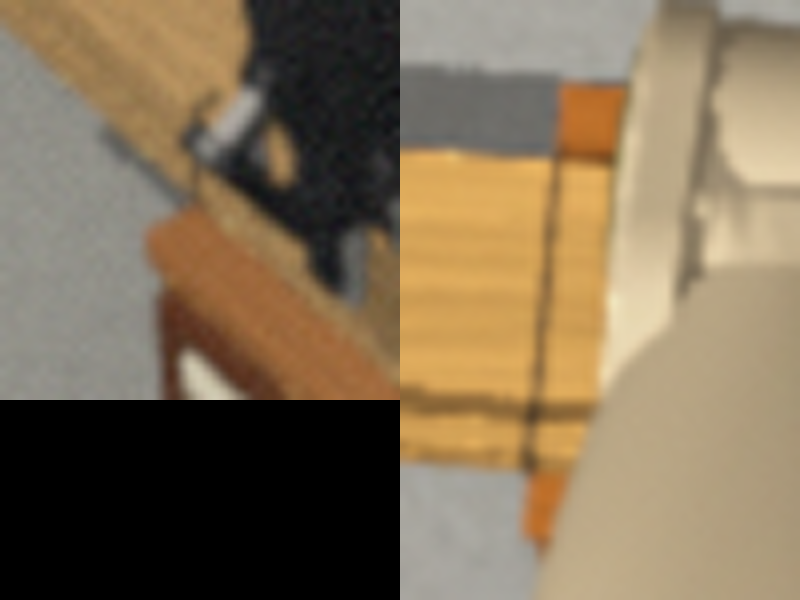

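In both views the line meets the cabinet edge, at right crop (557,155) and left crop (195,203). It is steady and firmly held, so I hand it in.

```bash
python3 -c "
from workcell import env
print(env.hand_in())"
```

```text
the job is handed in; nothing more can be done
None
```

The bell was pressed to its stop and the job is handed in with the plank flat and square, its pencil line about 1 mm from the cabinet's edge by my last measurement, and the gripper still holding it; the hand-in gave no verdict.

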